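# Find the rocking corner of a balance plate and press its shim flat

### The arm

A 7-joint arm with a two-finger parallel gripper is mounted at the origin on the work surface. World frame = base frame: x ahead of the robot, y to its left, z up, the work surface at z = 0. Lengths are in m, angles in rad, forces in N, time in s.
With the tool pointing down it reaches from about 0.425 to 0.875 m from the base axis. Payload 4.7 kg.
Tool frame: the origin (TCP) lies at the very end of the fingers, on their centre line; the grasp point (between the pads) lies 19 mm behind it; z points along the fingers, y is the line along which they close (so a half turn about z gives the same grasp; the last joint's range is limited). The gripper opens to 87 mm and grips with 3 to 60 N. Pads are 19 mm wide; open, the fingers measure 117 mm over their backs; the gripper's body (75 mm by 190 mm) begins 51 mm behind the grasp point.
Start: joints at [-1.232, 0.321, -0.07, 1.45, 0.023, 1.371, -0.057], TCP at [0.207, 0.616, 0.198] pointing down, gripper open.
Joint ranges: [-2.86, 2.86], [-0.3, 2.09], [-1.38, 1.24], [0.06, 2.45], [-1.56, 4.7], [0.09, 2.05], [-2.69, 2.69]. Speed limits (rad/s): [2.57, 2.57, 3.14, 3.14, 3.14, 3.14, 3.14].

### API

Orientations are given as a rotation vector (axis times angle).
In Python, from bench import get_state, get_image, get_calibration, close_job gives the robot as it stands.
- The arm moves only by the shell command python3 -m crank 'ROWS' [FORCE]. ROWS is JSON, a list of rows, each a list of 5 numbers: the opening, from 0 (shut) to 1 (fully open), then the shift along the world's x, y, z in units of 0.2 m (1.0 is 0.2 m), then the turn about the world's z in units of 2 pi rad (1.0 is 2 pi rad). A call has 1 to 5 rows; each row is the pose to reach, as a shift and turn from the pose commanded when the call began, turning the shorter way round; what a row does not reach only later rows make up. A row lasts 1/8 s, in which the tool goes at most 62.5 mm and 10.7 degrees, less where a joint would pass 70% of its speed; a pose out of reach is approached as far as the arm can. A call with a number of a shift or a turn outside -1 to 1 is refused whole. A call with a gripper value outside its range is refused whole. The fingers move at their own pace and stop on an object; FORCE is the grip in N (left out, the last holds). Time passes only in rows, so rows that repeat a pose let the fingers close. It gives the time, the measured TCP pose, the force, the opening and the grip force at its end, in the units of the state.
- get_state(): the state, without advancing time (a new reading comes with each control period).
- get_image(name): name is "scene" or "side" or "wrist"; returns the picture (384x512x3 uint8, red, green, blue); there is no depth.
- get_calibration(name): a dict with "fovy" (degrees; the focal length in pixels is half the picture's height over the tangent of half this angle, whatever the lens; pixels are square), "cx", "cy" (the principal point, pixels), "R" (3x3) and "t" (3): a world point X has camera coordinates R X + t. Camera axes: x right, y down, z forward; pixel columns grow to the right and rows downward; lengths in m; the calibration is good to about 2 mm. The wrist camera is an equidistant fisheye: a pixel r from the principal point sees the ray r / f radians off the axis. A picture is of the moment at which its call begins: read the wrist's pose just before it. get_calibration takes no time and is no camera call; for the wrist camera it gives the pose at the moment of the call.
- close_job(): hands the job in; it is judged then, once.
The state is a dict: "time": time; "joint_positions": joint angles; "qd": joint speeds; "joint_torque": joint torques, N m; "position": TCP position; "tool_rot": TCP orientation; "ft_force": force on the tool from outside, world axes, zero at the start; "torque": the same for the moment, N m; "grip_width": opening from 0.0 (shut) to 1.0 (fully open); "grip_force": force on a finger pad.
Only numpy, scipy, OpenCV 4.12 (cv2) and the standard library are available. Lean on these libraries where they do the work, as an engineer would, in place of code of your own. Each camera call takes 0.05 s, during which the arm holds its last target. There are 200 camera calls.

### The job

One corner of the balance's base plate rocks on its foot. With the fingertips, press down on the plate's corner pads to find the corner that dips, then press the raised shim tab beside that same corner down flat, leave the other three tabs standing, and move clear. Only press: do not lift or shift the plate, and leave the vials, bottles and other things where they are.

Things in the scene. Friction and masses are not known exactly. Their poses are not given: they have to be found in the camera images.
- plate: loose aluminium base plate, 160 x 200 x 10 mm (x by y), about 1 kg, on four feet on a low fixed stand, a low balance (84 x 94 mm, 28 mm high) fixed on its middle. Origin: centre of its underside, 34 mm above the table; x points away from the robot, y left. One unknown foot is sprung: pressed with about 4 N its corner dips 5 mm, and rises when released. The other three are rigid
- pad_near_left (a point): centre of the top face of the near-left corner's round steel pad (26 mm wide, 2 mm proud of the plate), straight above that corner's foot: the place to press the corner. 46 mm above the table (near = on the robot's side, left = +y)
- pad_near_right (a point): centre of the top face of the near-right corner's round steel pad (26 mm wide, 2 mm proud of the plate), straight above that corner's foot: the place to press the corner. 46 mm above the table (near = on the robot's side, left = +y)
- pad_far_left (a point): centre of the top face of the far-left corner's round steel pad (26 mm wide, 2 mm proud of the plate), straight above that corner's foot: the place to press the corner. 46 mm above the table (near = on the robot's side, left = +y)
- pad_far_right (a point): centre of the top face of the far-right corner's round steel pad (26 mm wide, 2 mm proud of the plate), straight above that corner's foot: the place to press the corner. 46 mm above the table (near = on the robot's side, left = +y)
- tab_near_left (a point): top centre of the round end (24 mm wide, 5 mm thick) of the near-left corner's steel shim tab: press here. The tab is a rocker sticking out sideways from the plate's edge, pivoted 34 mm from this point, nearer the plate, 31 mm above the table. This end stands up at the start, 50 mm above the table; flat it is 34 mm above it and 5 mm farther from the plate, and the tab's toe lies under the plate's corner
- shim_near_left (a joint): angle of the near-left shim tab, rad: 0 = standing up, 0.5 = pressed flat (its stop). A stiff hinge: it takes about 4 N at the round end to move it and it stays where it is left
- ring_near_left (a joint): how far (m) the near-left foot's slip ring has been pushed down: 0 at the start. The ring sits 0.8 mm under the plate around the foot; the plate pushes it down when that corner dips and it stays down, so it reads the corner's greatest dip less 0.8 mm
- tab_near_right (a point): top centre of the round end (24 mm wide, 5 mm thick) of the near-right corner's steel shim tab: press here. The tab is a rocker sticking out sideways from the plate's edge, pivoted 34 mm from this point, nearer the plate, 31 mm above the table. This end stands up at the start, 50 mm above the table; flat it is 34 mm above it and 5 mm farther from the plate, and the tab's toe lies under the plate's corner
- shim_near_right (a joint): angle of the near-right shim tab, rad: 0 = standing up, 0.5 = pressed flat (its stop). A stiff hinge: it takes about 4 N at the round end to move it and it stays where it is left
- ring_near_right (a joint): how far (m) the near-right foot's slip ring has been pushed down: 0 at the start. The ring sits 0.8 mm under the plate around the foot; the plate pushes it down when that corner dips and it stays down, so it reads the corner's greatest dip less 0.8 mm
- tab_far_left (a point): top centre of the round end (24 mm wide, 5 mm thick) of the far-left corner's steel shim tab: press here. The tab is a rocker sticking out sideways from the plate's edge, pivoted 34 mm from this point, nearer the plate, 31 mm above the table. This end stands up at the start, 50 mm above the table; flat it is 34 mm above it and 5 mm farther from the plate, and the tab's toe lies under the plate's corner
- shim_far_left (a joint): angle of the far-left shim tab, rad: 0 = standing up, 0.5 = pressed flat (its stop). A stiff hinge: it takes about 4 N at the round end to move it and it stays where it is left
- ring_far_left (a joint): how far (m) the far-left foot's slip ring has been pushed down: 0 at the start. The ring sits 0.8 mm under the plate around the foot; the plate pushes it down when that corner dips and it stays down, so it reads the corner's greatest dip less 0.8 mm
- tab_far_right (a point): top centre of the round end (24 mm wide, 5 mm thick) of the far-right corner's steel shim tab: press here. The tab is a rocker sticking out sideways from the plate's edge, pivoted 34 mm from this point, nearer the plate, 31 mm above the table. This end stands up at the start, 50 mm above the table; flat it is 34 mm above it and 5 mm farther from the plate, and the tab's toe lies under the plate's corner
- shim_far_right (a joint): angle of the far-right shim tab, rad: 0 = standing up, 0.5 = pressed flat (its stop). A stiff hinge: it takes about 4 N at the round end to move it and it stays where it is left
- ring_far_right (a joint): how far (m) the far-right foot's slip ring has been pushed down: 0 at the start. The ring sits 0.8 mm under the plate around the foot; the plate pushes it down when that corner dips and it stays down, so it reads the corner's greatest dip less 0.8 mm
- vial_left: small clear vial, 32 mm wide, 55 mm tall, orange cap, standing between the two left shim tabs; origin at its underside. Leave alone
- vial_right: small clear vial, 32 mm wide, 55 mm tall, orange cap, standing between the two right shim tabs; origin at its underside. Leave alone
- amber_bottle: amber glass bottle, 48 mm wide, 85 mm tall, standing beyond the far edge of the plate; origin at its underside. Leave alone
- spatula: small spatula, 160 mm long, lying on the table between the robot and the plate; origin at its underside. Leave alone
- beaker: glass beaker, 68 mm wide, 85 mm tall, on the left; origin at its underside. Leave alone
- wash_bottle: white wash bottle, 64 mm wide, 150 mm tall, blue cap, far right; origin at its underside. Leave alone
- sample_jar: clear jar, 52 mm wide, 60 mm tall, orange cap, near right; origin at its underside. Leave alone

How it is judged:
By the outcome, as a careful person would: the job done as asked, in the order asked, and still so for the second after the job is handed in, with the robot touching nothing.
It also fails if it takes over 51 s, if anything falls off the work surface, if the arm or the gripper's body presses on something with over 40 N, if the wrist force passes 120 N, or if a joint passes its speed limit or range.

## Working session

There is one attempt and no reset: what is moved stays moved. The work goes in short steps, Python scripts to look and compute and a shell command to move; the robot and the scene stay as the last step left them, time stands still between calls to the robot, and variables do not carry over. Pictures are saved under pics/ and viewed, at most 10 in all, crops included, and the job is handed in when it is done.

```bash
mkdir -p pics; ls; python3 - <<'E'
from bench import *
import cv2,json
for n in ("scene","side"):
    im=get_image(n); cv2.imwrite(f"pics/{n}0.png",im[:,:,::-1]); c=get_calibration(n); print(n,c)
s=get_state(); print(s)
E
```

```text
pics
scene {'fovy': 46.82265859983931, 'cx': 250.56636361428085, 'cy': 190.53016939241445, 'R': array([[ 0.24418617,  0.96952616,  0.01980233],
       [ 0.58929389, -0.13214103, -0.79703918],
       [-0.77013364,  0.20629533, -0.60360286]]), 't': array([-0.13962404, -0.28520114,  1.94230739])}
side {'fovy': 46.89424591687291, 'cx': 259.69768798046726, 'cy': 189.76914874965223, 'R': array([[-0.97901984, -0.2037448 ,  0.0028636 ],
       [-0.16258549,  0.77261863, -0.61369896],
       [ 0.12282551, -0.60128904, -0.78953492]]), 't': array([0.52770273, 0.11068867, 1.13457033])}
{'time': 0.1, 'joint_positions': array([-1.23193026,  0.32176124, -0.07006319,  1.4515022 ,  0.02261448,
        1.37082351, -0.05689712]), 'qd': array([-0.00084392, -0.00107291,  0.00053613, -0.00163251,  0.00200942,
        0.00019735, -0.00061395]), 'joint_torque': array([-6.96759412e-05, -4.92571521e+01, -4.05682605e-01, -3.13399565e+01,
       -6.40470581e-02,  3.94222455e-02,  7.92554306e-05]), 'position': array([0.20730605, 0.61550396, 0.19708824]), 'tool_rot': array([-5.07856943e-01, -3.10010435e+00,  2.67038078e-03]), 'ft_force': array([-0.22617976,  0.21614706, -0.2145826 ]), 'torque': array([-0.00594215, -0.00338521,  0.02199384]), 'grip_force': 0.0, 'grip_width': 0.9991168111251648}
```

View pics/scene0.png

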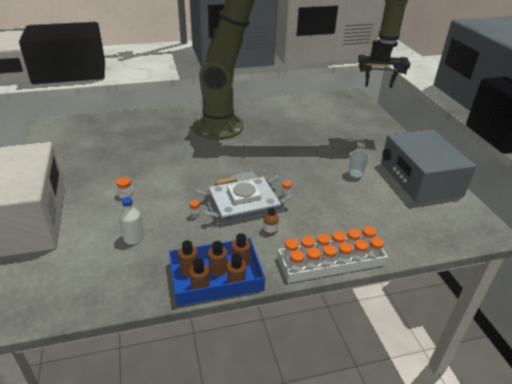

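View pics/side0.png

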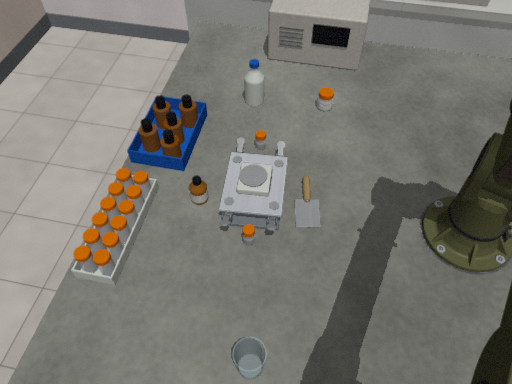

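The scene view has the plate at about (243,197). In the side view it is at about (255,185), with vials at (260,138) and (248,232) and the amber bottle at (198,188). I'll enlarge both.

```bash
python3 - <<'E'
import cv2,numpy as np
a=cv2.imread("pics/side0.png")[125:245,205:305]; b=cv2.imread("pics/scene0.png")[165:235,180:310]
a=cv2.resize(a,None,fx=5,fy=5,interpolation=cv2.INTER_CUBIC); cv2.imwrite("pics/sidecrop.png",a)
E
```

```text
(no output)
```

View pics/sidecrop.png

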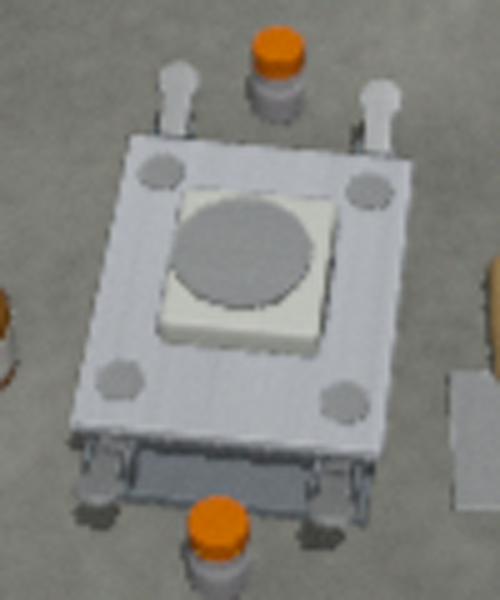

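In the enlargement (x5, offset 205,125) the pads are at FR (160,172), NR (370,191), FL (120,380) and NL (345,402). The tab ends are at FR (179,80), NR (381,98), FL about (98,485) and NL about (330,505).

```bash
cat > h.py <<'E'
import numpy as np
from bench import *
def ray(n,uv,z):
    c=get_calibration(n); f=192/np.tan(np.radians(c["fovy"])/2)
    d=c["R"].T@np.array([(uv[0]-c["cx"])/f,(uv[1]-c["cy"])/f,1]); o=-c["R"].T@c["t"]
    return o+d*(z-o[2])/d[2]
def proj(n,X):
    c=get_calibration(n); f=192/np.tan(np.radians(c["fovy"])/2)
    p=c["R"]@np.array(X)+c["t"]; return p[:2]/p[2]*f+[c["cx"],c["cy"]]
E
python3 - <<'E'
from h import *
o=lambda u,v:((u+.5)/5-.5+205,(v+.5)/5-.5+125)
P={k:ray("side",o(*p),.046) for k,p in dict(FR=(160,172),NR=(370,191),FL=(120,380),NL=(345,402)).items()}
T={k:ray("side",o(*p),.05) for k,p in dict(FR=(179,80),NR=(381,98),FL=(98,485),NL=(330,505)).items()}
for k in P: print(k,P[k].round(4),T[k].round(4))
d=lambda a,b:np.linalg.norm(P[a]-P[b])
print("centre",sum(P.values())/4,"x sp",d("FR","NR"),d("FL","NL"),"y sp",d("FR","FL"),d("NR","NL"))
ax=P["FR"]-P["NR"]+P["FL"]-P["NL"]; ay=P["FL"]-P["FR"]+P["NL"]-P["NR"]
print("yaw",np.degrees(np.arctan2(ax[1],ax[0])),np.degrees(np.arctan2(-ay[0],ay[1])))
# second view: pads in scene
for k in P: print(k,proj("scene",P[k]).round(1))
import cv2
b=cv2.imread("pics/scene0.png")[160:235,180:310]
cv2.imwrite("pics/scenecrop.png",cv2.resize(b,None,fx=6,fy=6,interpolation=cv2.INTER_CUBIC))
E
```

```text
FR [ 0.6224 -0.0861  0.046 ] [ 0.6274 -0.1533  0.05  ]
NR [ 0.5061 -0.0963  0.046 ] [ 0.512  -0.1632  0.05  ]
FL [0.6089 0.0575 0.046 ] [0.6027 0.1251 0.05  ]
NL [0.493  0.0474 0.046 ] [0.4883 0.1131 0.05  ]
centre [ 0.55759634 -0.01939147  0.046     ] x sp 0.11681995732437453 0.11628632346393242 y sp 0.1441730264263936 0.14424860704450523
yaw 4.9997296585008515 5.284547907019183
FR [228.6 208.1]
NR [218.6 187.3]
FL [270.5 199.5]
NL [258.5 179.7]
```

View pics/scenecrop.png

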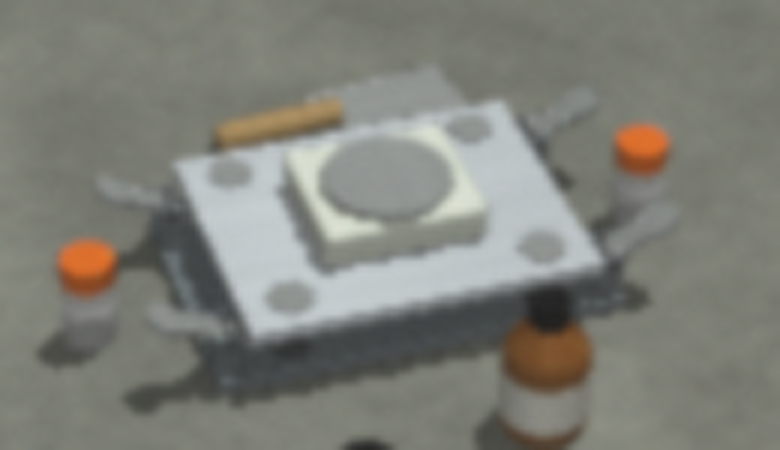

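The scene view has the pads at (218.3,189.1), (228.2,209.4), (270.1,201.1) and (258.0,181.4). Those agree with the side-view points to about 1.5 px, and the pad spacing of 116 x 144 mm forms a clean rectangle. The move to near-left comes next, with the fingers shut and turned to the plate's yaw.

```bash
python3 -m crank '[[0,1,-1,0,0.066],[0,1,-1,0,0.066],[0,1,-1,0,0.066],[0,1,-1,0,0.066],[0,1,-1,0,0.066]]' 30
python3 -m crank '[[0,0.43,-1,0,0],[0,0.43,-1,0,0],[0,0.43,-1,0,0],[0,0.43,-1,0,0]]'
python3 -m crank '[[0,0,-0.8,0,0],[0,0,-0.8,0,0],[0,0,-0.8,0,0],[0,0,-0.8,0,0]]'
```

```text
time: 0.72
position: [0.4104, 0.4123, 0.1978]
tool_rot: [-0.134, 3.138, -0.002]
ft_force: [0.1, 0.5, -0.0]
grip_width: 0.518
grip_force: 0.0
time: 1.23
position: [0.4948, 0.2114, 0.1979]
tool_rot: [-0.133, 3.139, -0.002]
ft_force: [-0.9, 0.4, -0.0]
grip_width: 0.064
grip_force: 0.0
time: 1.72
position: [0.4933, 0.0524, 0.198]
tool_rot: [0.131, -3.139, 0.0]
ft_force: [-0.1, 0.8, 0.4]
grip_width: 0.004
grip_force: 0.0
```

```bash
cat >> h.py <<'E'
def wray(c,uv,z):
    f=192/np.tan(np.radians(c["fovy"])/2); d=np.array([uv[0]-c["cx"],uv[1]-c["cy"]]); r=np.hypot(*d); th=r/f
    v=np.r_[d/r*np.sin(th),np.cos(th)]; d=c["R"].T@v; o=-c["R"].T@c["t"]; return o+d*(z-o[2])/d[2]
def wproj(c,X):
    f=192/np.tan(np.radians(c["fovy"])/2); p=c["R"]@np.array(X)+c["t"]; q=np.hypot(p[0],p[1])
    return p[:2]/q*f*np.arctan2(q,p[2])+[c["cx"],c["cy"]]
E
python3 - <<'E'
from h import *
import cv2,pickle
c=get_calibration("wrist"); im=get_image("wrist"); pickle.dump((c,im),open("w1.pkl","wb"))
cv2.imwrite("pics/w1.png",cv2.resize(im[:,:,::-1],None,fx=1.5,fy=1.5,interpolation=cv2.INTER_CUBIC))
P=dict(FR=[ 0.6224,-0.0861,.046],NR=[.5061,-.0963,.046],FL=[.6089,.0575,.046],NL=[.493,.0474,.046])
for k in P: print(k,wproj(c,P[k])*1.5)
E
```

```text
FR [226.24769792 385.44462297]
NR [210.39445861 256.93108705]
FL [387.31941794 389.01002671]
NL [386.4902415  254.27822702]
```

View pics/w1.png

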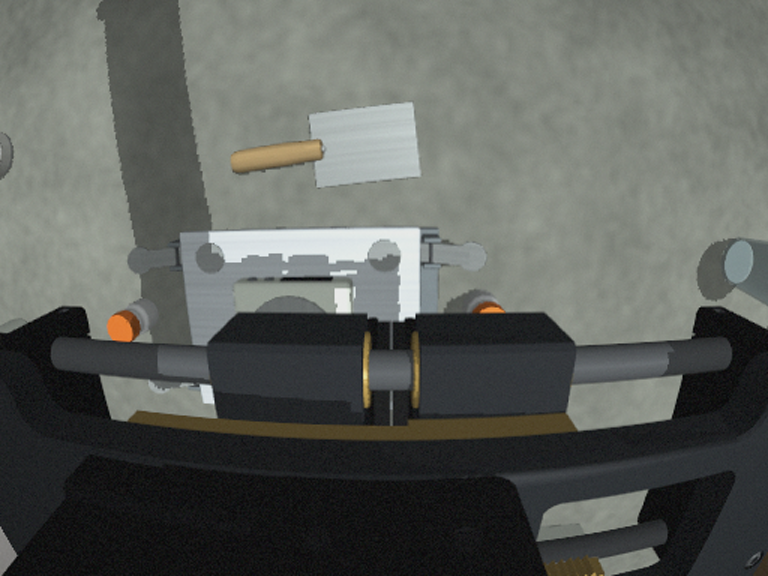

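The wrist view shows NL pad at (385,256) and NR pad at (210,257), within about 1.5 px of prediction. The tab ends are at NL (472,256) and NR (140,260). I'll press NL now and work out the tab positions from this view.

```bash
python3 - <<'E'
from h import *
import pickle
c,_=pickle.load(open("w1.pkl","rb"))
for n,uv,z in (("NLp",(385,256),.046),("NRp",(210,257),.046),("NLt",(472,256),.05),("NRt",(140,260),.05)): print(n,wray(c,np.array(uv)/1.5,z).round(4))
E
python3 -m crank '[[0,0,-0.02,-0.4,0],[0,0,-0.02,-0.7,0],[0,0,-0.02,-0.7,0],[0,0,-0.02,-0.7,0]]'
```

```text
NLp [0.4944 0.0464 0.046 ]
NRp [ 0.5062 -0.0967  0.046 ]
NLt [0.4878 0.1132 0.05  ]
NRt [ 0.5125 -0.1633  0.05  ]
time: 2.28
position: [0.4934, 0.053, 0.0582]
tool_rot: [0.144, -3.137, 0.0]
ft_force: [-0.2, 0.4, 0.1]
grip_width: 0.007
grip_force: 0.0
```

```bash
python3 -m crank '[[0,0.005,-0.033,-0.03,0],[0,0.005,-0.033,-0.05,0],[0,0.005,-0.033,-0.05,0]]'; python3 -m crank '[[0,0,0,-0.01,0],[0,0,0,-0.015,0],[0,0,0,-0.02,0],[0,0,0,-0.02,0]]'
```

```text
time: 2.65
position: [0.4949, 0.0454, 0.0487]
tool_rot: [-0.14, 3.137, 0.001]
ft_force: [-0.4, 0.0, 0.1]
grip_width: 0.002
grip_force: 0.0
time: 3.15
position: [0.4943, 0.0455, 0.044]
tool_rot: [0.141, -3.138, -0.0]
ft_force: [-0.7, -0.8, 0.3]
grip_width: 0.003
grip_force: 0.0
```

```bash
for i in 1 2 3; do python3 -m crank '[[0,0,0,-0.005,0],[0,0,0,-0.005,0]]' | egrep 'pos|ft'; done
```

```text
position: [0.4944, 0.0454, 0.043]
ft_force: [-0.9, 0.3, 0.5]
position: [0.4944, 0.0454, 0.042]
ft_force: [0.2, -0.2, -0.3]
position: [0.4944, 0.0454, 0.041]
ft_force: [0.2, 0.5, 0.6]
```

```bash
python3 - <<'E'
from h import *
import cv2
im=get_image("side")[:,:,::-1]; cv2.imwrite("pics/s2.png",cv2.resize(im[115:245,195:325],None,fx=4.5,fy=4.5,interpolation=cv2.INTER_CUBIC))
s=get_state(); print(s["position"],s["ft_force"],s["joint_torque"], proj("side",s["position"]))
E
```

```text
[0.49441389 0.04543396 0.04103695] [-0.67177066  0.18353618  0.67295772] [-1.45899543e-03 -3.23274672e+01  1.46354310e+00 -2.66681331e+01
  4.00586380e-02  7.73817371e-02  5.51456706e-04] [273.15564819 205.44940815]
```

View pics/s2.png

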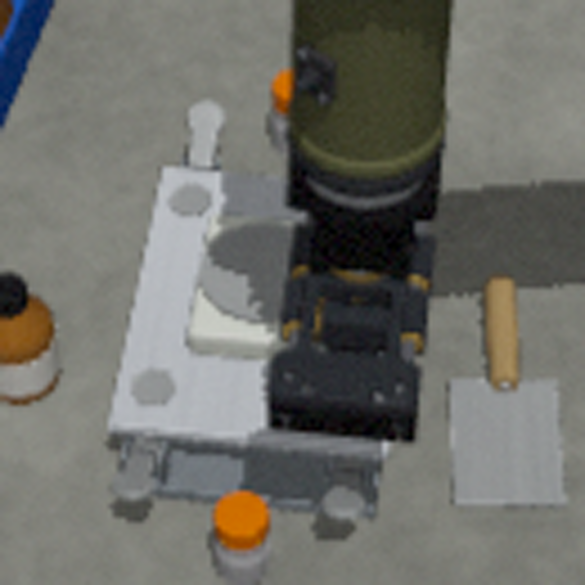

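The gripper covers the near-left corner, about (330,430), and the tips can't be seen. The force is still near zero, so I'll keep going down in small steps.

```bash
for i in 1 2; do python3 -m crank '[[0,0,0,-0.005,0],[0,0,0,-0.005,0]]' | egrep 'pos|ft'; done
```

```text
position: [0.4944, 0.0454, 0.04]
ft_force: [0.1, -0.3, -0.1]
position: [0.4944, 0.0454, 0.039]
ft_force: [-0.5, 0.7, 0.7]
```

```bash
python3 -c "
from h import *
print(get_state()['joint_torque'].round(2))"; python3 -m crank '[[0,0,0,-0.005,0],[0,0,0,-0.005,0]]' | egrep 'pos|ft'
```

```text
[ -0.   -32.42   1.49 -26.62   0.04   0.07   0.  ]
position: [0.4944, 0.0454, 0.038]
ft_force: [0.5, 0.2, -0.9]
```

```bash
python3 - <<'E'
from h import *
import cv2,pickle
c=get_calibration("wrist"); im=get_image("wrist"); pickle.dump((c,im),open("w2.pkl","wb"))
b=np.clip(im[:,:,::-1].astype(float)*1.6,0,255).astype(np.uint8)
cv2.imwrite("pics/w2.png",cv2.resize(b,None,fx=1.5,fy=1.5,interpolation=cv2.INTER_CUBIC))
s=get_state(); print(wproj(c,s["position"])*1.5, s["position"], -c["R"].T@c["t"])
for k in ([.4944,.0464,.046],[.5062,-.0967,.046]): print(wproj(c,k)*1.5)
E
```

```text
[394.17958905 320.82470647] [0.49441996 0.04539011 0.03802955] [0.4291362  0.03804194 0.22451677]
[396.67458499 327.1874096 ]
[105.41821456 318.46370946]
```

View pics/w2.png

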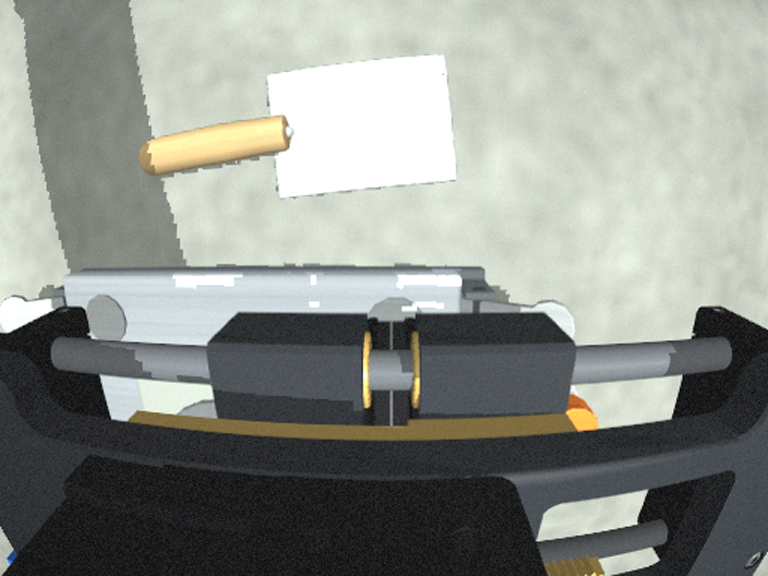

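The wrist view shows the NR pad at (107,316), as predicted. The NL pad peeks out at about (395,305) and its centre is hard to see. I'll lift and compare joint torques and the picture.

```bash
cat > q.py <<'E'
from h import *
s=get_state(); print(s['position'].round(4),s['ft_force'].round(1),s['joint_torque'].round(2))
E
python3 q.py; python3 -m crank '[[0,0,0,0.04,0],[0,0,0,0.04,0],[0,0,0,0.04,0]]' >/dev/null;python3 q.py; python3 -m crank '[[0,0,0,0.06,0],[0,0,0,0.06,0],[0,0,0,0.06,0]]' >/dev/null; python3 q.py
python3 - <<'E'
from h import *
import cv2,pickle
c=get_calibration("wrist"); im=get_image("wrist"); pickle.dump((c,im),open("w3.pkl","wb"))
c2,im2=pickle.load(open("w2.pkl","rb"))
bad=[]
f=lambda im:cv2.resize(np.clip(im[150:250,20:400,::-1].astype(float)*1.6,0,255).astype(np.uint8),None,fx=2.1,fy=2.1,interpolation=cv2.INTER_CUBIC)
cv2.imwrite("pics/w23.png",np.vstack([f(im2),f(im)]))
g=lambda p:((p-[20,150])*2.1).round(0)
for X in ([.4944,.0464,.046],[.5062,-.0967,.046]): print(g(wproj(c2,X)),g(wproj(c,X)))
E
```

```text
[0.4944 0.0454 0.038 ] [ 0.  -0.2 -0.3] [ -0.   -32.45   1.5  -26.55   0.04   0.08   0.  ]
[0.4946 0.0455 0.0463] [-0.1 -0.2  0. ] [ 1.000e-02 -3.230e+01  1.410e+00 -2.705e+01  4.000e-02  7.000e-02
 -0.000e+00]
[0.4946 0.0455 0.0583] [ 0.4 -0.1 -0.9] [ 1.000e-02 -3.194e+01  1.260e+00 -2.756e+01  4.000e-02  6.000e-02
 -0.000e+00]
[513. 143.] [512. 122.]
[106. 131.] [134. 113.]
```

View pics/w23.png

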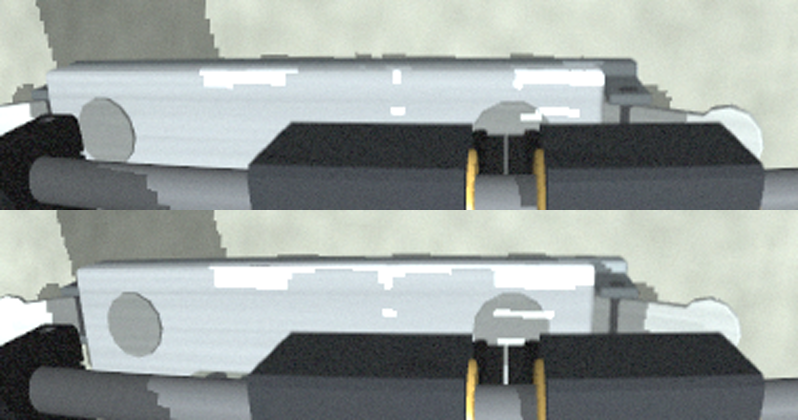

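```bash
python3 - <<'E'
from h import *
import pickle
g=lambda p:((p-[20,150])*2.1).round(0)
for n in("w2.pkl","w3.pkl"):
    c,_=pickle.load(open(n,"rb")); z0=.038 if n=="w2.pkl" else .0583
    for dx in (0,-.0095,-.012):
        print(n,dx,[(dz,*g(wproj(c,[.4944+dx,.0455,z0+dz]))) for dz in(0,.004,.008,.012)])
E
cat > pr.sh <<'E'
E
python3 -c "
import cv2
a=cv2.imread('pics/w23.png'); a=a[:,440:580]; import numpy as np
cv2.imwrite('pics/tip.png',cv2.resize(np.hstack([a[60:210],a[270:420]]),None,fx=2.8,fy=2.8,interpolation=cv2.INTER_CUBIC))"
```

```text
w2.pkl 0 [(0, np.float64(510.0), np.float64(134.0)), (0.004, np.float64(510.0), np.float64(138.0)), (0.008, np.float64(510.0), np.float64(143.0)), (0.012, np.float64(511.0), np.float64(147.0))]
w2.pkl -0.0095 [(0, np.float64(513.0), np.float64(105.0)), (0.004, np.float64(513.0), np.float64(109.0)), (0.008, np.float64(513.0), np.float64(113.0)), (0.012, np.float64(513.0), np.float64(117.0))]
w2.pkl -0.012 [(0, np.float64(514.0), np.float64(98.0)), (0.004, np.float64(514.0), np.float64(101.0)), (0.008, np.float64(514.0), np.float64(105.0)), (0.012, np.float64(514.0), np.float64(109.0))]
w3.pkl 0 [(0, np.float64(510.0), np.float64(133.0)), (0.004, np.float64(510.0), np.float64(138.0)), (0.008, np.float64(510.0), np.float64(142.0)), (0.012, np.float64(510.0), np.float64(147.0))]
w3.pkl -0.0095 [(0, np.float64(513.0), np.float64(105.0)), (0.004, np.float64(513.0), np.float64(109.0)), (0.008, np.float64(513.0), np.float64(113.0)), (0.012, np.float64(513.0), np.float64(117.0))]
w3.pkl -0.012 [(0, np.float64(514.0), np.float64(97.0)), (0.004, np.float64(514.0), np.float64(101.0)), (0.008, np.float64(514.0), np.float64(105.0)), (0.012, np.float64(514.0), np.float64(109.0))]
```

View pics/tip.png

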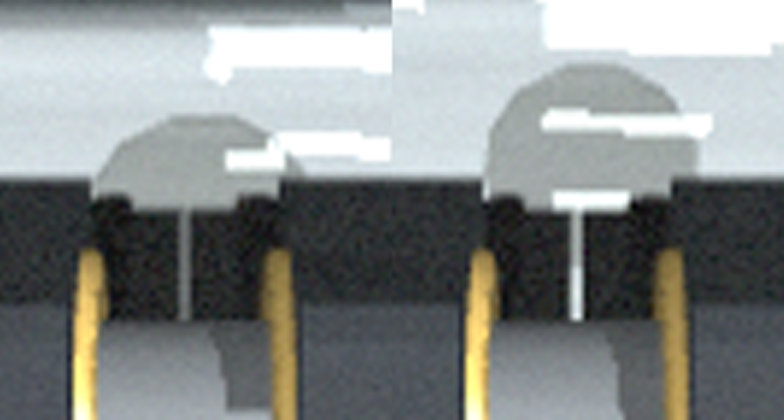

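Neither the picture nor the forces show any contact or dip at TCP z = 0.038, so the shut fingertips must sit higher than the TCP reading suggests. I'll go back down and continue in small steps, watching the force.

```bash
python3 -m crank '[[0,0,0.004,-0.08,0],[0,0,0.004,-0.1,0],[0,0,0.004,-0.1,0]]'| egrep 'time|pos|ft'; for i in 1 2 3 4; do python3 -m crank '[[0,0,0,-0.005,0],[0,0,0,-0.005,0]]' | egrep 'pos|ft'; done
```

```text
time: 5.92
position: [0.4937, 0.046, 0.0371]
ft_force: [0.9, 0.4, 0.6]
position: [0.4947, 0.0462, 0.0373]
ft_force: [-0.3, -0.7, -0.1]
position: [0.4945, 0.0462, 0.0361]
ft_force: [0.4, 0.3, -0.7]
position: [0.4944, 0.0462, 0.035]
ft_force: [-0.0, 0.1, 0.1]
position: [0.4944, 0.0462, 0.034]
ft_force: [0.2, -0.2, -0.6]
```

```bash
for i in 1 2 3; do python3 -m crank '[[0,0,0,-0.005,0],[0,0,0,-0.005,0]]' | egrep 'pos|ft'; done
```

```text
position: [0.4944, 0.0462, 0.033]
ft_force: [0.2, -0.9, 0.1]
position: [0.4944, 0.0462, 0.032]
ft_force: [-0.3, -0.3, -0.3]
position: [0.4944, 0.0462, 0.031]
ft_force: [0.4, 0.3, 0.1]
```

```bash
for i in 1 2 3; do python3 -m crank '[[0,0,0,-0.005,0],[0,0,0,-0.005,0]]' | egrep 'time|pos|ft'; done
```

```text
time: 7.92
position: [0.4944, 0.0462, 0.03]
ft_force: [-0.6, -0.1, 0.6]
time: 8.18
position: [0.4944, 0.0463, 0.029]
ft_force: [-0.5, -0.3, -0.3]
time: 8.43
position: [0.4943, 0.0462, 0.028]
ft_force: [1.0, -0.5, 0.7]
```

Still no contact at 0.028. I'll make one mosaic from the wrist, side and scene cameras, as my last picture, to see the tip.

```bash
python3 - <<'E'
from h import *
import cv2,pickle
c=get_calibration("wrist"); im=get_image("wrist"); pickle.dump((c,im),open("w4.pkl","wb"))
si=get_image("side"); sc=get_image("scene")
f=lambda im,r,w,h:cv2.resize(np.clip(im[r[0]:r[1],r[2]:r[3],::-1].astype(float)*1.5,0,255).astype(np.uint8),(w,h),interpolation=cv2.INTER_CUBIC)
top=f(im,(150,255,0,400),800,210)
bot=np.hstack([f(si,(165,243,230,310),400,390),f(sc,(140,218,215,295),400,390)])
cv2.imwrite("pics/mosaic.png",np.vstack([top,bot]))
s=get_state();p=s["position"]; print(p,wproj(c,p)*2-[0,300],(proj("side",p)-[230,165])*5+[0,210],(proj("scene",p)-[215,140])*5+[400,210])
for X in ([.4944,.0464,.046],[.5062,-.0967,.046]): print(wproj(c,X)*2-[0,300],(proj("side",X)-[230,165])*5+[0,210],(proj("scene",X)-[215,140])*5+[400,210])
E
```

```text
[0.49447372 0.04622273 0.02809058] [525.65778703 127.98592337] [214.70969987 428.09282485] [615.62553751 430.8236524 ]
[526.6765491  147.39107227] [215.71525952 408.06362223] [616.61851734 409.999492  ]
[124.13304461 133.18028137] [242.86355576 198.42371127] [417.42947053 446.75735661]
```

View pics/mosaic.png

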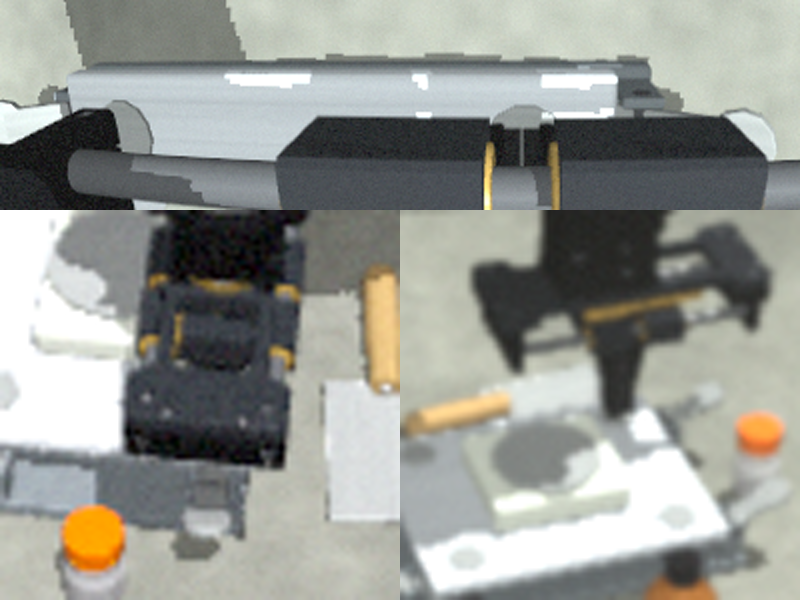

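In the scene crop the shut fingertip ends at about (618,414), just above the pad, while the TCP reading projects to y = 431. The real tip is therefore about 17 mm above the reading, and contact should come soon.

```bash
for i in 1 2 3; do python3 -m crank '[[0,0,0,-0.005,0],[0,0,0,-0.005,0]]' | egrep 'time|pos|ft'; done
```

```text
time: 8.82
position: [0.4944, 0.0462, 0.027]
ft_force: [1.0, 0.4, 0.2]
time: 9.07
position: [0.4944, 0.0463, 0.026]
ft_force: [0.1, -0.1, -0.7]
time: 9.32
position: [0.4944, 0.0462, 0.025]
ft_force: [-0.5, -0.8, 0.6]
```

```bash
for i in 1 2 3; do python3 -m crank '[[0,0,0,-0.005,0],[0,0,0,-0.005,0]]' | egrep 'time|pos|ft'; done
```

```text
time: 9.57
position: [0.4944, 0.0462, 0.024]
ft_force: [0.1, 0.1, -0.5]
time: 9.82
position: [0.4944, 0.0462, 0.023]
ft_force: [-0.1, -0.6, 0.3]
time: 10.07
position: [0.4944, 0.0462, 0.022]
ft_force: [-0.7, -0.2, -0.4]
```

```bash
for i in 1 2 3; do python3 -m crank '[[0,0,0,-0.005,0],[0,0,0,-0.005,0]]' | egrep 'pos|ft'; done; python3 q.py
```

```text
position: [0.4945, 0.0462, 0.0219]
ft_force: [-2.5, -1.0, 7.0]
position: [0.4946, 0.0463, 0.0218]
ft_force: [-5.5, -0.7, 14.4]
position: [0.4945, 0.0463, 0.0217]
ft_force: [-8.7, -1.8, 20.7]
[0.4945 0.0463 0.0217] [-8.7 -1.8 20.7] [ -0.19 -24.99   1.19 -22.61  -0.1   -2.93   0.  ]
```

Near-left is rigid: contact is at TCP z = 0.022, and it took 20 N with no dip. So the shut tip is 24 mm above the TCP reading. Next is near-right.

```bash
python3 -m crank '[[0,0,0,0.18,0],[0,0.03,-0.3,0.2,0],[0,0.058,-0.715,0.2,0],[0,0.058,-0.715,0.2,0],[0,0.058,-0.715,0.2,0]]'; python3 -m crank '[[0,0,0,-0.12,0],[0,0,0,-0.165,0],[0,0,0,-0.165,0]]'
```

```text
time: 11.45
position: [0.5059, -0.0987, 0.0591]
tool_rot: [-0.135, 3.139, -0.001]
ft_force: [-0.1, -0.4, -0.5]
grip_width: 0.006
grip_force: 0.0
time: 11.82
position: [0.5054, -0.0954, 0.0254]
tool_rot: [0.144, -3.136, -0.001]
ft_force: [-0.2, 0.6, -0.4]
grip_width: 0.007
grip_force: 0.0
```

```bash
python3 -m crank '[[0,0,0,-0.01,0],[0,0,0,-0.015,0],[0,0,0,-0.015,0]]' | egrep 'pos|ft';for i in 1 2 3; do python3 -m crank '[[0,0,0,-0.005,0],[0,0,0,-0.005,0]]' | egrep 'pos|ft'; done
```

```text
position: [0.5063, -0.0967, 0.0234]
ft_force: [-0.8, -0.3, 0.0]
position: [0.506, -0.0968, 0.0221]
ft_force: [-0.0, -0.5, 0.7]
position: [0.5061, -0.0968, 0.0219]
ft_force: [-2.3, 0.9, 7.9]
position: [0.5062, -0.0968, 0.0218]
ft_force: [-5.4, 1.2, 14.4]
```

Near-right is rigid too. Next is far-right, and I'll check where the amber bottle is.

```bash
python3 -c "
from h import *
print(ray('side',(197.5,181),.085), ray('side',(199,198),.0))"
python3 -m crank '[[0,0,0,0.2,0],[0,0.2,0.02,0.2,0],[0,0.58,0.053,0.2,0],[0,0.58,0.053,0.2,0],[0,0.58,0.053,0.2,0]]'|egrep 'time|pos|ft'; python3 -m crank '[[0,0,0,-0.1,0],[0,0,0,-0.175,0],[0,0,0,-0.175,0],[0,0,0,-0.175,0]]'|egrep 'pos|ft'
```

```text
[0.69256745 0.04107604 0.085     ] [7.00308125e-01 3.30002782e-02 1.11022302e-16]
time: 13.58
position: [0.6218, -0.0863, 0.0593]
ft_force: [-0.5, -0.5, 0.2]
position: [0.6216, -0.0862, 0.0251]
ft_force: [-0.6, 0.1, 0.3]
```

```bash
python3 -m crank '[[0,0.003,0,-0.01,0],[0,0.003,0,-0.015,0],[0,0.003,0,-0.015,0]]' | egrep 'pos|ft';for i in 1 2 3; do python3 -m crank '[[0,0,0,-0.005,0],[0,0,0,-0.005,0]]' | egrep 'pos|ft'; done
```

```text
position: [0.6227, -0.0861, 0.0221]
ft_force: [0.3, 0.1, 0.2]
position: [0.6227, -0.0861, 0.022]
ft_force: [-1.7, 0.6, 4.1]
position: [0.6228, -0.0861, 0.0219]
ft_force: [-4.5, 0.9, 10.4]
position: [0.6228, -0.0861, 0.0218]
ft_force: [-6.3, 0.7, 15.8]
```

Far-right is rigid as well, which leaves far-left. I'll press it to confirm the dip.

```bash
python3 -m crank '[[0,0,0,0.2,0],[0,-0.03,0.3,0.2,0],[0,-0.067,0.718,0.2,0],[0,-0.067,0.718,0.2,0],[0,-0.067,0.718,0.2,0]]'|egrep 'time|pos|ft'; python3 -m crank '[[0,0,0,-0.1,0],[0,0,0,-0.175,0],[0,0,0,-0.175,0],[0,0,0,-0.175,0]]'|egrep 'pos|ft';for i in 1 2 3 4; do python3 -m crank '[[0,0,0,-0.005,0],[0,0,0,-0.005,0]]' | egrep 'pos|ft'; done
```

```text
time: 15.82
position: [0.609, 0.0602, 0.059]
ft_force: [0.6, -0.0, -0.7]
position: [0.6091, 0.0565, 0.0238]
ft_force: [-0.0, 0.5, -0.5]
position: [0.6093, 0.0576, 0.0233]
ft_force: [-0.5, -1.6, 0.4]
position: [0.6092, 0.0575, 0.0221]
ft_force: [0.1, -0.2, -0.1]
position: [0.6093, 0.0576, 0.0215]
ft_force: [-1.6, 0.3, 4.1]
position: [0.6094, 0.0577, 0.0203]
ft_force: [-0.6, 1.0, 4.9]
```

```bash
for i in 1 2 3; do python3 -m crank '[[0,0,0,-0.006,0],[0,0,0,-0.006,0]]' | egrep 'time|pos|ft'; done
```

```text
time: 17.58
position: [0.6096, 0.0578, 0.0191]
ft_force: [-1.2, 1.2, 4.8]
time: 17.82
position: [0.6097, 0.0578, 0.018]
ft_force: [-1.4, 0.6, 5.7]
time: 18.08
position: [0.6098, 0.0579, 0.0177]
ft_force: [-2.9, 1.2, 10.4]
```

Far-left dips: it gave about 4.4 mm at around 5 N and then met its stop. I'll lift and move over the far-left tab at about (0.6025, 0.127).

```bash
python3 -m crank '[[0,0,0,0.22,0],[0,-0.01,0.05,0.22,0],[0,-0.033,0.347,0.22,0],[0,-0.033,0.347,0.22,0],[0,-0.033,0.347,0.22,0]]'|egrep 'time|pos|ft'; python3 -m crank '[[0,0,0,-0.08,0],[0,0,0,-0.14,0],[0,0,0,-0.14,0],[0,0,0,-0.14,0]]'|egrep 'pos|ft'
```

```text
time: 18.7
position: [0.6018, 0.1268, 0.0592]
ft_force: [-0.5, -1.5, -0.8]
position: [0.6028, 0.1264, 0.0324]
ft_force: [-0.1, -1.0, 0.1]
```

```bash
for i in 1 2 3 4 ; do python3 -m crank '[[0,0,0,-0.01,0],[0,0,0,-0.02,0],[0,0,0,-0.02,0]]' | egrep 'pos|ft'; done
```

```text
position: [0.603, 0.1271, 0.0288]
ft_force: [0.8, 0.2, 0.9]
position: [0.603, 0.127, 0.0246]
ft_force: [0.2, 0.4, 1.4]
position: [0.6026, 0.1267, 0.0202]
ft_force: [0.2, 0.8, 0.3]
position: [0.6024, 0.1268, 0.0161]
ft_force: [0.4, 1.8, 1.1]
```

```bash
for i in 1 2; do python3 -m crank '[[0,0,0,-0.005,0],[0,0,0,-0.01,0]]' | egrep 'pos|ft'; done;  for i in 1 2; do python3 -m crank '[[0,0,0,-0.005,0],[0,0,0,-0.005,0]]' | egrep 'pos|ft'; done
```

```text
position: [0.6025, 0.1269, 0.0144]
ft_force: [-0.9, 1.1, 3.9]
position: [0.6025, 0.1271, 0.0124]
ft_force: [-0.4, 1.9, 2.9]
position: [0.6026, 0.1267, 0.0113]
ft_force: [0.2, 0.2, 2.5]
position: [0.6026, 0.1267, 0.0104]
ft_force: [0.3, 1.4, 1.9]
```

```bash
for i in 1 2 3; do python3 -m crank '[[0,0,0,-0.005,0],[0,0,0,-0.005,0]]' | egrep 'time|pos|ft'; done
```

```text
time: 21.95
position: [0.6027, 0.1267, 0.0096]
ft_force: [-0.6, 2.2, 4.4]
time: 22.2
position: [0.6027, 0.1268, 0.0095]
ft_force: [-3.5, 1.8, 9.0]
time: 22.45
position: [0.6028, 0.1268, 0.0093]
ft_force: [-5.2, 0.2, 15.3]
```

The tab met its stop at tip height 0.0335, against 0.034 expected when flat. I'll give one firmer press, lift straight up and retreat, then check by numbers.

```bash
python3 -m crank '[[0,0,0,-0.005,0],[0,0,0,-0.005,0],[0,0,0,0.1,0],[0,0,0,0.3,0],[0,0,0,0.6,0]]'|egrep 'pos|ft'; python3 -m crank '[[0,0,0.3,0.3,0],[0,-0.3,0.9,0.3,0],[0,-0.6,1,0.3,0],[0,-0.6,1,0.3,0],[0,-0.6,1,0.3,0]]'; python3 -m crank '[[0,-0.4,0.6,0,0],[0,-0.4,0.6,0,0],[0,-0.4,0.6,0,0],[0,-0.4,0.6,0,0]]'|egrep 'time|pos|ft'
python3 - <<'E'
from h import *
import cv2
a0=cv2.imread("pics/side0.png").astype(int); b=get_image("side"); cv2.imwrite("pics/side9.png",b[:,:,::-1]); b=b[:,:,::-1].astype(int)
d=(abs(b-a0).sum(2)>60).astype(np.uint8)
d[:, 330:]=0
n,l,st,ce=cv2.connectedComponentsWithStats(d)
for i in range(1,n):
    if st[i,4]>=4: print(st[i],ce[i].round(1))
for k,X in dict(up=[.6027,.1245,.05],flat=[.6023,.1295,.034]).items(): print(k,proj("side",X).round(1))
m=lambda i:i.sum(2)[212:232,215:232]//3
print(m(a0));print(m(b))
E
```

```text
position: [0.6008, 0.1252, 0.126]
ft_force: [1.6, 0.1, -0.2]
time: 23.7
position: [0.4788, 0.3309, 0.1869]
tool_rot: [0.153, -3.136, -0.001]
ft_force: [-0.3, 0.0, -0.2]
grip_width: 0.006
grip_force: 0.0
time: 24.2
position: [0.4026, 0.4467, 0.1866]
ft_force: [0.7, -0.8, -0.1]
[  228   146   102   238 15822] [289.4 271. ]
[224 211   7   4  21] [226.6 212.8]
[219 216  11  19 128] [224.6 224.9]
[306 380   3   4   7] [307.  381.6]
up [224.3 221.4]
flat [224.3 226.6]
[[122 120 118 117  83  66  69  77  78  74 107 111  99  97  89  88  93]
 [122 121 117  92  72  66  69  92  91  87 111 112 107 103 104  97 107]
 [122 123 122 113  75  66  64 105  77  95  99  97 108 110 116 103 102]
 [121 123 121 119 109 106  96 113  85  97 102  93  98  90  96 123  95]
 [118 121 121 120 119 114 101 115  96 104 111 109 104 103  88 117  80]
 [117 119 122 119 119 117  94  84 109 112 110 112 111 115  86 104  67]
 [118 116 120 120 119 120  89  77 111 113 110 113 112 121  81  85  65]
 [121 119 121 122 122 121  93  92 109 114 112 111 110 107  73  77  61]
 [120 117 122 123 120 119 112 111 111 113 111 112 113  93  74  74
[... 1508 characters left out ...]
134 129 131 117 123 132 148 149 149 149 151 133 123 107  89]
 [130 132 131 130 128  96  96 151 152 150 149 149 151 113 121 108 118]
 [131 131 130 128 127 118 140 153 151 149 148 151 152 120 101  93  97]
 [132 132 132 131 127 137 154 152 151 149 149 148 153 149 121  98  97]
 [132 131 133 132 116 144 154 154 152 151 152 152 153 157 137 127 125]
 [132 130 130 132 130 146 154 155 153 154 153 151 152 158 136 131 130]
 [131 130 134 132 134 136 154 153 154 154 155 152 156 146 121 128 129]
 [127 129 132 132 135 104 146 151 155 154 155 153 146 111 125 131 128]
 [130 130 127 132 136  94 105 130 146 150 147 137 113  86 123 130 132]
 [130 129 130 132 131  96  81  92 114 112 108  97  82 112 127 131 129]]
```

The far-left tab end now sits at about (225,227), where it should be when flat (224.3,226.6). A quick check that the pads, vials and other tabs haven't moved, then I'll hand in.

```bash
python3 - <<'E'
from h import *
import cv2
a0=cv2.imread("pics/side0.png"); b=cv2.imread("pics/side9.png")
s0=cv2.imread("pics/scene0.png"); s9=get_image("scene")[:,:,::-1].copy()
def org(i,x0,x1,y0,y1):
    m=cv2.inRange(cv2.cvtColor(i,cv2.COLOR_BGR2HSV),(5,180,120),(18,255,255)); k=np.zeros_like(m);k[y0:y1,x0:x1]=m[y0:y1,x0:x1]
    n,_,st,ce=cv2.connectedComponentsWithStats(k); return [ (st[i,4],*ce[i].round(1)) for i in range(1,n) if st[i,4]>15]
print("side",org(a0,185,340,80,245),org(b,185,340,80,245))
print("scene",org(s0,100,310,165,232),org(s9,100,310,165,232))
for nm,p0,p9,(u,v),h in [(k,a0,b,q,8) for k,q in dict(FRt=(241,141),NRt=(281,145),FRp=(237,159.4),NRp=(279,163),FLp=(229,201),NLp=(274,205.4),NLt=(271,226)).items()]+[("scNLt",s0,s9,(276,177),8),("scNRt",s0,s9,(200,192),8)]:
    u,v=int(u),int(v); t=p0[v-h:v+h+1,u-h:u+h+1]; r=cv2.matchTemplate(p9[v-h-5:v+h+6,u-h-5:u+h+6],t,cv2.TM_CCOEFF_NORMED); _,m,_,l=cv2.minMaxLoc(r); print(nm,round(m,2),(l[0]-5,l[1]-5))
E
```

```text
side [(np.int32(143), np.float64(326.2), np.float64(93.4)), (np.int32(81), np.float64(260.3), np.float64(135.1)), (np.int32(77), np.float64(197.3), np.float64(188.7)), (np.int32(120), np.float64(248.2), np.float64(230.4))] [(np.int32(142), np.float64(326.1), np.float64(93.4)), (np.int32(31), np.float64(191.3), np.float64(106.8)), (np.int32(83), np.float64(260.3), np.float64(135.2)), (np.int32(115), np.float64(197.5), np.float64(188.7)), (np.int32(87), np.float64(247.1), np.float64(231.1))]
scene [(np.int32(93), np.float64(123.1), np.float64(181.9)), (np.int32(36), np.float64(286.5), np.float64(184.3)), (np.int32(46), np.float64(194.1), np.float64(203.9))] [(np.int32(95), np.float64(123.1), np.float64(181.9)), (np.int32(44), np.float64(286.5), np.float64(183.9)), (np.int32(46), np.float64(194.1), np.float64(203.9))]
FRt 0.99 (0, 0)
NRt 1.0 (0, 0)
FRp 0.99 (0, 0)
NRp 0.73 (0, 0)
FLp 0.98 (0, 0)
NLp 0.16 (-3, -3)
NLt 0.24 (-1, 5)
scNLt 0.54 (0, 0)
scNRt 1.0 (0, 0)
```

```bash
python3 -c "
from bench import *
print(close_job())"
```

```text
the job is handed in; nothing more can be done
None
```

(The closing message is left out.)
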